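Load the sample carousel on the splined drive

TASK

Load the blue sample carousel (red tab, black handle bar) on the drive unit: set its hub over the toothed stub, turn it until the teeth line up and it slides down fully home on the deck. Then turn the seated carousel by its bar until the red tab points at the yellow pointer on the drive, and let go. Leave the grey carousel and the other things on the bench where they are.

Things in the scene. Friction and masses are not known exactly. Their poses are not given: they have to be found in the camera images.
- blue_grip (a point): Centre of the black handle bar on top of the loose blue carousel (0.4 to 0.7 kg), on its axis, 75 mm above its underside. The bar is 70 mm long (along the carousel's x), 14 mm wide (its y), from 48 to 98 mm above the underside. Below it a blue disc 140 mm across, 40 to 48 mm above the underside, with eight white cups hanging beneath, down to 3 mm above the underside. z up.
- blue_tab (a point): Red tab on the rim of the blue disc: 62 mm from the axis in the carousel's -x direction, 53 mm above the underside. Same axes as blue_grip.
- blue_foot (a point): Centre of the underside of the blue carousel's 52 mm square hub, on which it stands; same axes. From below the hub has a cross-shaped splined bore, 40 mm deep: four slots 10 mm wide along the carousel's x and y, 39 mm across opposite slot ends, round a 24 mm wide middle. It fits the stub in four positions a quarter turn apart.
- grey_grip (a point): Centre of the white handle bar of the grey carousel, a look-alike of the same size, to be left alone. Blue and grey stand on the bench in either of two places.
- drive_axis (a point): Point where the stub's axis meets the deck of the drive unit, a fixed grey box 200 x 200 x 60 mm with a black round field on its deck; z up, -x towards the yellow pointer. With the hub resting on the tops of unaligned teeth the carousel's underside is 20 mm above the deck; fully home it is on the deck, and turning the carousel then turns the stub with it.
- stub_top (a point): Top of the stub's nose, 34 mm above the deck (axes of the drive, not of the teeth). The stub has four brass teeth in a cross, 7 mm wide, 36 mm over opposite teeth, 20 mm high from the deck, and above them a steel centring nose 20 mm in diameter that tapers to 8 mm. Clearance in the hub's bore is 1.5 mm a side: the teeth enter within about 0.08 rad of lined up.
- drive_pointer (a point): Top of the yellow pointer block (22 x 12 x 12 mm) fixed on the drive's deck, 86 mm from the stub's axis in the drive's -x direction. The stub turns without end but stiffly (0.2 N m of friction) and stays where it is left. Its teeth start at any angle at least 0.2 rad off the cross of the drive's x and y axes; this angle is not reported: see it from above, or feel for it.
- tube_rack: Orange rack of capped tubes, 90 x 200 x 102 mm; origin under its centre. To be left alone.
- tip_box: White box with green lid, 124 x 89 x 63 mm; origin under its centre. To be left alone.
- bottle: Amber bottle, 66 mm across, 150 mm high; origin under its centre. To be left alone.
- jar: White jar with blue cap, 64 mm across, 80 mm high; origin under its centre. To be left alone.
- beaker: Glass beaker, 80 mm across, 100 mm high; origin under its centre. To be left alone.
- pipette: White hand pipette lying flat along its x, 173 mm long, 24 mm wide, 22 mm high; origin under its body. To be left alone.
- blue: The loose blue carousel; origin at blue_foot, the centre of its underside.

How it is judged:
By the outcome, as a careful person would: the job done as asked, in the order asked, and still so for the second after the job is handed in, with the robot touching nothing.
It also fails if it takes over 64 s, if anything falls off the work surface, if the arm or the gripper's body presses on something with over 40 N, if the wrist force passes 120 N, or if a joint passes its speed limit or range.

ROBOT

A 6-joint arm with a two-finger parallel gripper is mounted at the origin on the work surface. World frame = base frame: x ahead of the robot, y to its left, z up, the work surface at z = 0. Lengths are in m, angles in degrees, forces in N, time in s.
With the tool pointing down it reaches from about 0.35 to 0.875 m from the base axis. Payload 4.2 kg.
Tool frame: the origin (TCP) lies between the finger pads; the fingertips stand 22 mm ahead of it and the grasp point (between the pads) lies 3 mm ahead of it; z points along the fingers, y is the line along which they close (so a half turn about z gives the same grasp; the last joint's range is limited). The gripper opens to 87 mm and grips with 3 to 60 N. Pads are 19 mm wide; open, the fingers measure 117 mm over their backs; the gripper's body (75 mm by 190 mm) begins 51 mm behind the grasp point.
Start: joints at [86.551, 22.042, 0.453, 0, -68.411, -14.817], TCP at [0.196, 0.593, 0.245] pointing down, gripper open.
Joint ranges: [-179.83, 179.83], [-69.29, 118.12], [-61.27, 80.66], [-181.25, 117.63], [-171.15, -9.14], [-177.46, 177.46]. Speed limits (degrees/s): [159.86, 159.86, 180, 180, 180, 180].

INTERFACE

Orientations are given as [roll, pitch, yaw] about the fixed x, y, z axes, in that order (R = Rz(yaw) Ry(pitch) Rx(roll)).
In Python, from cell import get_obs, camera, camera_params, sign_off, find_in, silhouettes gives the robot as it stands.
- The arm moves only by the tool carry_out, never from a script. Its argument "plan" is a list of rows, each a list of 4 numbers: the shift along the world's x, y, z in m, then the turn about the world's z in rad. In form: [[tx, ty, tz, turn], ...]. A call has exactly 8 rows; each row shifts and turns the commanded pose from where the row before left it; what a row does not reach is not made up. A row lasts 1/10 s, in which the tool goes at most 50 mm and 8.59 degrees, less where a joint would pass 70% of its speed; a pose out of reach is approached as far as the arm can. A call is refused whole if a number of a shift passes 0.05 or a number of a turn 0.15, either way. A call with a gripper value outside its range is refused whole. "claw" is the opening, from -1 (shut) to 1 (fully open), so that 0 is half open, set as the call begins (left out, the last holds). The fingers move at their own pace and stop on an object; the grip force is fixed at half the most. Time passes only in rows, so rows that do not move let the fingers close, or fill a call up. It gives the time, the measured TCP pose, the force, the opening and the grip force at its end, in the units of the state.
- get_obs(): the state, without advancing time (a new reading comes with each control period).
- camera(name): name is "side" or "top"; returns (picture, depth): 400x640x3 uint8, red, green, blue; 400x640 float32, m along the optical axis (not along the pixel's ray), 0 where there is no reading.
- camera_params(name): a dict with "mtx" (3x3 intrinsics, pixels), "k1" (the pictures are not rectified: a ray, as slopes to the right and down, at radius r is drawn at 1 + k1 r^2 times it, then the intrinsics apply), "extrinsics" (4x4, takes a point from world to camera coordinates). Camera axes: x right, y up, looking along -z (the intrinsics and any distortion apply to the point x, -y, -z); pixel columns grow to the right and rows downward; lengths in m; the calibration is good to about 2 mm. A picture is of the moment at which its call begins. camera_params takes no time and is no camera call.
- sign_off(): hands the job in; it is judged then, once.
Trained networks look in the newest picture that a camera, given by its name, has taken for a name from the list of things; names that differ only in an ending like _2 or _b are one class to them, and where a whole thing is asked for, a point or a joint stands for the part that bears it (a point fixed in the world has none). Each returns a list of dicts, best first, with "conf" (0 to 1); they miss things now and then, are a little off and sometimes report something else, mostly with a low value. They report only what shows in the picture. A call takes as long as a camera call.
- find_in(label, camera): "rect" ([left, top, width, height] as shares, 0 to 1, of the picture: columns of its width, rows of its height, round what is visible of it).
- silhouettes(label, camera): "region" (400x640 bool, what is visible of it) and "rect" ([left, top, width, height] as shares, 0 to 1, of the picture: columns of its width, rows of its height, round what is visible of it).
The state is a dict: "time": time; "qpos": joint angles; "joint_vel": joint speeds; "tau": joint torques, N m; "tcp_pos": TCP position; "orientation": TCP orientation; "contact_force": force on the tool from outside, world axes, zero at the start; "torque": the same for the moment, N m; "grip_width": finger opening in m; "gripper_force": force on a finger pad.
Only numpy, scipy, OpenCV 4.12 (cv2) and the standard library are available. Lean on these libraries where they do the work, as an engineer would, in place of code of your own. Each camera call takes 0.05 s, during which the arm holds its last target. There are 200 camera calls.

## Working session

There is one attempt and no reset: what is moved stays moved. The work goes in short steps, Python scripts to look and compute and a tool call to move; the robot and the scene stay as the last step left them, time stands still between calls to the robot, and variables do not carry over. Pictures are saved under pics/ and viewed, at most 10 in all, crops included, and the job is handed in when it is done.

Besides the shell and the picture viewer there is one more tool, called after "Call:" as a command line: name --pt "numbers of a row" for each row, then --argument value for the rest. carry_out: Moves the arm, as the interface text tells. Its arguments: {"type":"object","properties":{"plan":{"type":"array"},"claw":{"type":"number"}},"required":["plan"]}

```bash
mkdir -p pics; cat > h.py <<'E'
from cell import *
import numpy as np, cv2
def snap(n,f=None,crop=None,s=1):
    p,d=camera(n)
    if f:
        q=p if crop is None else p[crop[1]:crop[3],crop[0]:crop[2]]
        cv2.imwrite('pics/'+f,cv2.resize(q[:,:,::-1],None,fx=s,fy=s,interpolation=cv2.INTER_CUBIC))
    return p,d
def rays(n,uv):
    P=camera_params(n);K=P['mtx'];uv=np.asarray(uv,float).reshape(-1,2)
    q=cv2.undistortPoints(uv.reshape(-1,1,2),np.array(K),np.array([P['k1'],0,0,0,0.])).reshape(-1,2)
    return P,np.c_[q[:,0],-q[:,1],-np.ones(len(q))]
def w_depth(n,uv,d):
    P,r=rays(n,uv);T=np.linalg.inv(P['extrinsics']);return (r*np.asarray(d).reshape(-1,1))@T[:3,:3].T+T[:3,3]
def w_z(n,uv,z):
    P,r=rays(n,uv);T=np.linalg.inv(P['extrinsics']);v=r@T[:3,:3].T;o=T[:3,3];return o+v*((z-o[2])/v[:,2])[:,None]
E
python3 - <<'E'
from h import *
np.set_printoptions(precision=4,suppress=True)
for n in ('top','side'):
    snap(n,n+'1.png'); P=camera_params(n);print(n,P['mtx'],P['k1'],np.linalg.inv(P['extrinsics']))
print(get_obs())
for l in ('blue_grip','blue_tab','drive_axis','stub_top','drive_pointer','blue','grey_grip'):
    for n in ('top','side'):
        r=find_in(l,n)
        print(l,n,[(np.round([(a['rect'][0]+a['rect'][2]/2)*640,(a['rect'][1]+a['rect'][3]/2)*400],1),round(a['conf'],2)) for a in r[:2]])
E
```

```text
top [[381.3789   0.     320.5628]
 [  0.     381.3789 196.3807]
 [  0.       0.       1.    ]] -0.06270453035943599 [[ 0.0118  0.9936 -0.112   0.4226]
 [-0.9999  0.0114 -0.0035 -0.0583]
 [-0.0022  0.112   0.9937  1.2625]
 [ 0.      0.      0.      1.    ]]
side [[495.3521   0.     324.0514]
 [  0.     495.3521 191.2148]
 [  0.       0.       1.    ]] -0.11545470736067025 [[ 0.8761  0.2436 -0.4159  0.0328]
 [-0.482   0.4379 -0.7589 -1.0067]
 [-0.0028  0.8654  0.5011  0.7039]
 [ 0.      0.      0.      1.    ]]
{'time': 0.1, 'qpos': array([ 86.5534,  22.0885,   0.387 ,  -0.0234, -68.41  , -14.8168]), 'joint_vel': array([ 0.0194, -0.1017,  0.2584,  0.2469,  0.1371, -0.0631]), 'tau': array([  0.    , -39.169 ,  18.7935,   4.2319,   0.0135,  -0.0001]), 'tcp_pos': array([0.1957, 0.5931, 0.2435]), 'orientation': array([179.8867,  -0.0075, -18.272 ]), 'contact_force': array([-0.8599,  0.3416,  0.0464]), 'torque': array([-0.0511,  0.0256,  0.0381]), 'gripper_force': 0.0, 'grip_width': 0.08710427547127457}
blue_grip top [(array([274. , 172.2]), 0.94)]
blue_grip side [(array([326. , 173.8]), 0.92)]
blue_tab top [(array([272. , 172.6]), 0.82)]
blue_tab side [(array([325.5, 174.2]), 0.78)]
drive_axis top [(array([374.5, 207. ]), 0.66), (array([188.6, 184.2]), 0.24)]
drive_axis side [(array([356.5, 247.1]), 0.55)]
stub_top top [(array([376.2, 208. ]), 0.95), (array([268.6, 248.9]), 0.44)]
stub_top side [(array([356.1, 246.1]), 0.97)]
drive_pointer top [(array([376.2, 207.1]), 0.98)]
drive_pointer side [(array([354.2, 247.4]), 0.9)]
blue top [(array([275. , 172.7]), 0.62)]
blue side [(array([325.4, 173.2]), 0.63), (array([424.9, 204.9]), 0.6)]
grey_grip top [(array([202.4, 246.3]), 0.78), (array([272.8, 174.6]), 0.5)]
grey_grip side [(array([221.1, 161.5]), 0.62)]
```

View pics/top1.png

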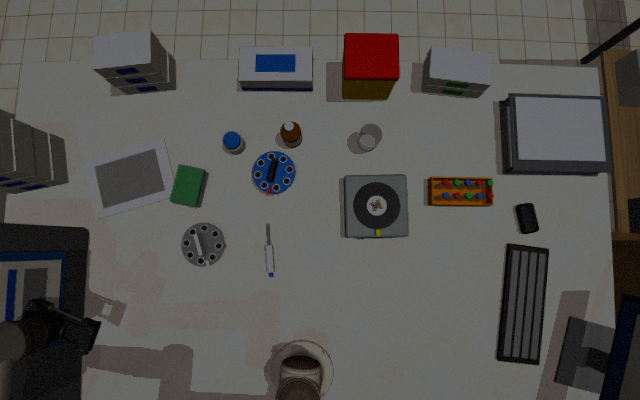

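```bash
python3 - <<'E'
from h import *
snap('top','crop1.png',(210,110,450,270),3.3)
E
```

```text
(no output)
```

View pics/crop1.png

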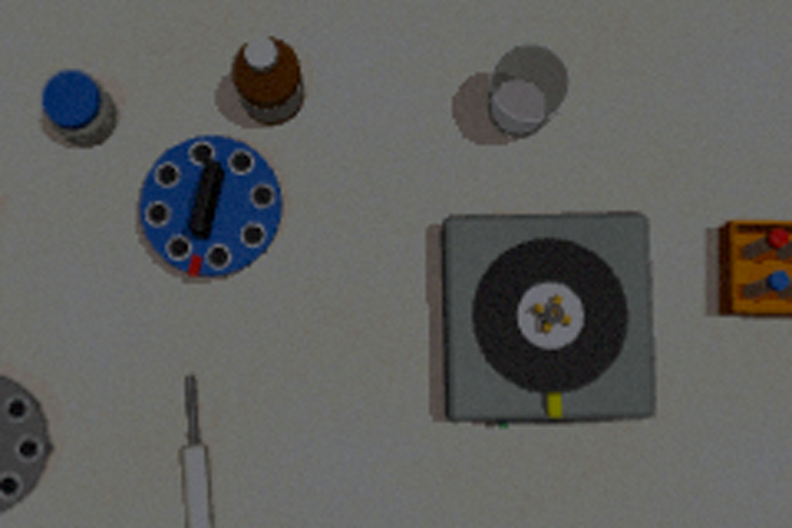

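View pics/side1.png

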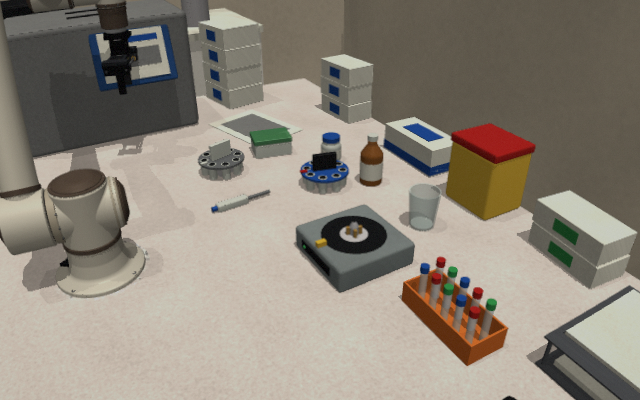

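The top picture shows the blue carousel at pixel (273,172) with its red tab at (269,190). The grey one is at (203,245). The drive is at (376,207) with its pointer at (378,233), and the brass teeth are visible at about (377,205). Next I measure these.

```bash
cat >> h.py <<'E'
def cen(m): 
    y,x=np.nonzero(m); return np.array([x.mean(),y.mean()])
def hsv(p): return [c.astype(int) for c in cv2.split(cv2.cvtColor(p,cv2.COLOR_RGB2HSV))]
def win(c,r):
    yy,xx=np.mgrid[:400,:640]; return (xx-c[0])**2+(yy-c[1])**2<r*r
E
python3 - <<'E'
from h import *
np.set_printoptions(precision=4,suppress=True)
ps=[camera('top') for _ in range(5)]
p=np.mean([a[0] for a in ps],0).astype(np.uint8); d=ps[0][1]
H,S,V=hsv(p)
b=(win((273,172),28)&(H>95)&(H<130)&(S>110)).astype(np.uint8)
hull=cv2.convexHull(np.argwhere(b)[:,::-1].astype(np.int32))
e=cv2.fitEllipse(hull);print(e,w_z('top',[e[0]],.048))
r=win((273,172),28)&((H<8)|(H>172))&(S>120)&(V>50); print('tab',r.sum(),cen(r),w_z('top',[cen(r)],.053))
k=win((273,172),17)&(V<35); k=cv2.morphologyEx(k.astype(np.uint8),cv2.MORPH_OPEN,np.ones((3,3)));print('bar',k.sum(),cv2.minAreaRect(np.argwhere(k)[:,::-1].astype(np.float32)))
y,x=np.nonzero(k);W=w_z('top',np.c_[x,y],.098);c=W.mean(0);u,s,v=np.linalg.svd(W-c);print(c,np.degrees(np.arctan2(v[0,1],v[0,0])),s)
dd=win((376,205),30)
print('deck z',np.median(w_depth('top',[(355,185),(398,185),(352,228)],[d[185,355],d[185,398],d[228,352]])[:,2]))
f=win((377,205),26)&(V<50); hull=cv2.convexHull(np.argwhere(f)[:,::-1].astype(np.int32));e=cv2.fitEllipse(hull);print('field',e,w_z('top',[e[0]],.06))
yl=win((378,233),8)&(H>20)&(H<35)&(S>160);print('ptr',yl.sum(),cen(yl),w_z('top',[cen(yl)],.072))
t=win((377,205),10)&(H>12)&(H<32)&(S>90);
y,x=np.nonzero(t);W=w_z('top',np.c_[x,y],.08);print('brass',t.sum());print(np.c_[W[:,:2],V[t],S[t]])
q=p[185:225,357:397];cv2.imwrite('pics/stub.png',cv2.resize(np.clip(q[:,:,::-1]*1.8,0,255).astype(np.uint8),None,fx=14,fy=14,interpolation=cv2.INTER_CUBIC))
E
```

```text
((273.4415588378906, 171.97174072265625), (41.85404586791992, 42.67995834350586), 67.38177490234375) [[0.6372 0.0993 0.048 ]]
tab 17 [268.5882 190.4706] [[0.5761 0.1126 0.053 ]]
bar 206 ((270.33819580078125, 173.8970489501953), (31.041240692138672, 24.009801864624023), 59.03623962402344)
[0.6309 0.0989 0.098 ] -176.29637965323073 [0.3751 0.2423 0.    ]
deck z 0.06051105251971922
field ((376.184326171875, 205.45541381835938), (46.688472747802734, 47.708282470703125), 157.49942016601562) [[ 0.5313 -0.2306  0.06  ]]
ptr 31 [377.5484 232.3871] [[ 0.4461 -0.2328  0.072 ]]
brass 33
[[  0.5466  -0.2335  93.     211.    ]
 [  0.5467  -0.2366 109.     208.    ]
 [  0.5434  -0.2303  75.      92.    ]
 [  0.5435  -0.2334 106.     188.    ]
 [  0.5435  -0.2366 107.     193.    ]
 [  0.5401  -0.2147  89.     146.    ]
 [  0.5402  -0.2178 110.     155.    ]
 [  0.5404  -0.2365  79.     116.    ]
 [  0.537   -0.2147  85.     219.    ]
 [  0.537   -0.2178 108.     212.    ]
 [  0.5371  -0.2209 106.     152.    ]
 [  0.5372  -0.2334  68.     113.    ]
 [  0.5339  -0.2147  52.     157.    ]
 [  0.5339  -0.2178  85.     216.    ]
 [  0.5339  -0.2209  86.      98.    ]
 [  0.5341  -0.2303  76.     168.    ]
 [  0.5341  -0.2334  73.     164.    ]
 [  0.531   -0.2334  62.     127.    ]
 [  0.5311  -0.2427 109.      98.    ]
 [  0.5279  -0.2396  73.      98.    ]
 [  0.5279  -0.2427 107.     212.    ]
 [  0.528   -0.2459 109.     199.    ]
 [  0.5246  -0.224   44.     122.    ]
 [  0.5248  -0.2396  85.     135.    ]
 [  0.5248  -0.2427  85.     204.    ]
 [  0.5248  -0.2458 107.     167.    ]
 [  0.5215  -0.224   93.     219.    ]
 [  0.5215  -0.2271  86.     211.    ]
 [  0.5183  -0.2208  59.     151.    ]
 [  0.5184  -0.224  105.     216.    ]
 [  0.5184  -0.2271 107.     198.    ]
 [  0.5152  -0.2239  72.     138.    ]
 [  0.5153  -0.2271  92.      91.    ]]
```

View pics/stub.png

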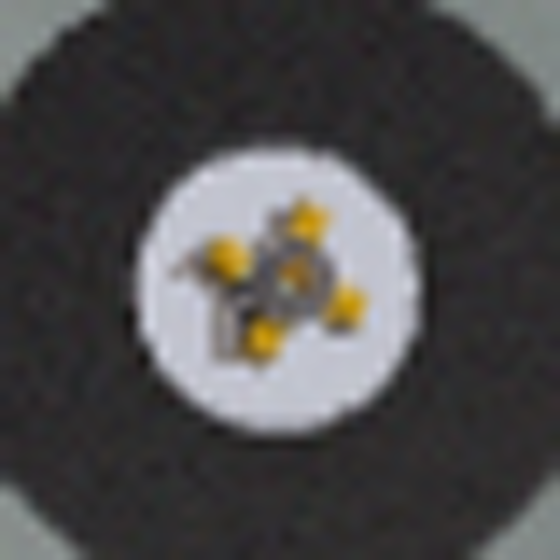

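The teeth cross sits at about -22° (mod 90) around (0.532,-0.230), and the drive's yaw is about +1.5°. The blue carousel is at (0.637,0.099) with yaw about -12°. I'll approach it now.

Call:
carry_out --pt "0.0275 -0.031 -0.002 0.007" --pt "0.0275 -0.031 -0.002 0.007" --pt "0.0275 -0.031 -0.002 0.007" --pt "0.0275 -0.031 -0.002 0.007" --pt "0.0275 -0.031 -0.002 0.007" --pt "0.0275 -0.031 -0.002 0.007" --pt "0.0275 -0.031 -0.002 0.007" --pt "0.0275 -0.031 -0.002 0.007" --claw 1

```text
time: 1.9
tcp_pos: [0.4168, 0.3442, 0.2288]
orientation: [-180.0, -0.0, -15.0]
contact_force: [0.6, 0.5, -0.6]
grip_width: 0.0868
gripper_force: 0.0
```

```bash
python3 - <<'E'
from h import *
np.set_printoptions(precision=4,suppress=True)
ps=[camera('top') for _ in range(3)]
p=np.mean([a[0] for a in ps],0).astype(np.uint8)
H,S,V=hsv(p)
for th in (20,25,30):
    k=(win((272.5,170.5),14)&(V<th)).astype(np.uint8)
    n,l,st,c=cv2.connectedComponentsWithStats(k)
    i=1+np.argmax(st[1:,4]); y,x=np.nonzero(l==i);W=w_z('top',np.c_[x,y],.098);c=W.mean(0);u,s,v=np.linalg.svd(W-c);print(th,len(x),c,np.degrees(np.arctan2(v[0,1],v[0,0])),s)
# side view tab
p,d=camera('side');H,S,V=hsv(p)
r=win((310,176),18)&((H<8)|(H>172))&(S>140); print('tab',r.sum(),cen(r),w_z('side',[cen(r)],.053))
# box yaw
H,S,V=hsv(ps[0][0]);
m=silhouettes('drive_axis','top')
if m:
  for a in m: print(a['conf'],a['region'].sum(),np.array(a['rect'])*[640,400,640,400])
print(get_obs()['tcp_pos'],get_obs()['orientation'])
E
```

```text
20 96 [0.6371 0.0956 0.098 ] 173.24986695388182 [0.2136 0.0545 0.    ]
25 127 [0.6361 0.0963 0.098 ] 171.25223165330732 [0.2411 0.0625 0.    ]
30 147 [0.6362 0.0967 0.098 ] 172.45408225883966 [0.2585 0.0734 0.    ]
tab 16 [303.125 170.625] [[0.5773 0.1096 0.053 ]]
0.86 4039 [340.672 170.52   66.176  68.2  ]
[0.416  0.3455 0.2287] [-179.9754   -0.0066  -15.0907]
```

Call:
carry_out --pt "0.0275 -0.0308 -0.006 0.011" --pt "0.0275 -0.0308 -0.006 0.011" --pt "0.0275 -0.0308 -0.006 0.011" --pt "0.0275 -0.0308 -0.006 0.011" --pt "0.0275 -0.0308 -0.006 0.011" --pt "0.0275 -0.0308 -0.006 0.011" --pt "0.0275 -0.0308 -0.006 0.011" --pt "0.0275 -0.0308 -0.006 0.011"

```text
time: 2.95
tcp_pos: [0.6368, 0.0996, 0.1804]
orientation: [-180.0, -0.0, -9.8]
contact_force: [1.1, 0.3, -0.1]
grip_width: 0.0866
gripper_force: 0.0
```

Call:
carry_out --pt "0 0 -0.015 0" --pt "0 0 -0.02 0" --pt "0 0 -0.02 0" --pt "0 0 -0.02 0" --pt "0 0 -0.012 0" --pt "0 0 -0.006 0" --pt "0 0 0 0" --pt "0 0 0 0"

```text
time: 3.75
tcp_pos: [0.6365, 0.0997, 0.0884]
orientation: [-180.0, -0.1, -10.0]
contact_force: [-0.4, -0.2, 0.4]
grip_width: 0.0869
gripper_force: 0.0
```

Now close and lift.

Call:
carry_out --pt "0 0 0 0" --pt "0 0 0 0" --pt "0 0 0 0" --pt "0 0 0 0" --pt "0 0 0 0" --pt "0 0 0 0" --pt "0 0 0 0" --pt "0 0 0 0" --claw -1

```text
time: 4.55
tcp_pos: [0.6358, 0.0991, 0.0875]
orientation: [180.0, 0.0, -10.0]
contact_force: [0.6, 0.5, 0.3]
grip_width: 0.0311
gripper_force: 0.0
```

Call:
carry_out --pt "0 0 0.01 0" --pt "0 0 0.02 0" --pt "0 0 0.03 0" --pt "0 0 0.03 0" --pt "0 0 0.03 0" --pt "0 0 0.02 0" --pt "0 0 0.01 0" --pt "0 0 0 0"

```text
time: 5.35
tcp_pos: [0.6364, 0.0992, 0.2396]
orientation: [-179.9, -0.2, -10.0]
contact_force: [-0.4, -0.0, -0.3]
grip_width: 0.0006
gripper_force: 0.0
```

```bash
python3 - <<'E'
from h import *
np.set_printoptions(precision=4,suppress=True)
p,d=snap('side','side2.png',(240,60,480,240),3);o=get_obs();print({k:o[k] for k in ('tcp_pos','orientation','contact_force','torque','grip_width','gripper_force')})
E
```

```text
{'tcp_pos': array([0.6357, 0.0991, 0.2377]), 'orientation': array([-179.9647,   -0.0139,  -10.0235]), 'contact_force': array([-0.0647, -0.4355,  0.0776]), 'torque': array([0.0554, 0.0538, 0.0184]), 'grip_width': 0.0006639503142812531, 'gripper_force': 0.0}
```

View pics/side2.png

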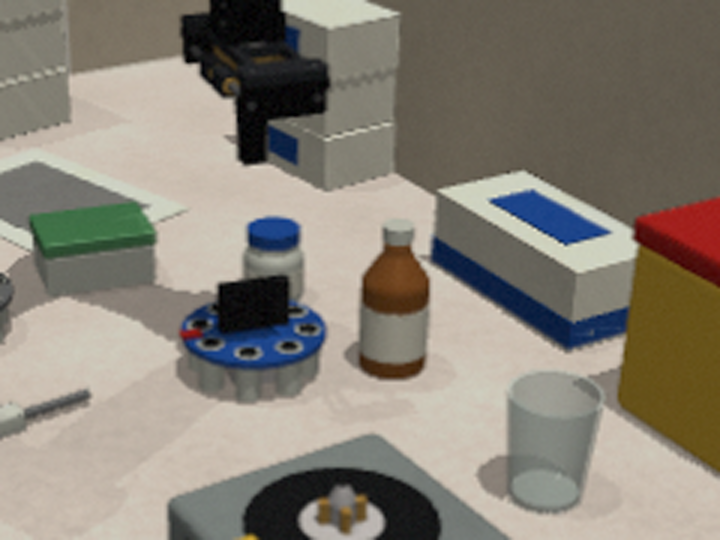

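I lifted before the fingers had finished closing. They need about 1.2 s. The carousel is still standing at its place with the empty gripper above it, so I'll reopen, go down and close for longer.

Call:
carry_out --pt "0 0 0 0" --pt "0 0 0 0" --pt "0 0 0 0" --pt "0 0 0 0" --pt "0 0 0 0" --pt "0 0 0 0" --pt "0 0 0 0" --pt "0 0 0 0" --claw 1

```text
time: 6.2
tcp_pos: [0.6358, 0.0991, 0.2376]
orientation: [-180.0, 0.0, -10.0]
contact_force: [-0.6, 0.0, -0.7]
grip_width: 0.0567
gripper_force: 0.0
```

Call:
carry_out --pt "0 0 0 0" --pt "0 0 0 0" --pt "0 0 0 0" --pt "0 0 0 0" --pt "0 0 -0.01 0" --pt "0 0 -0.02 0" --pt "0 0 -0.02 0" --pt "0 0 -0.01 0"

```text
time: 7.0
tcp_pos: [0.6346, 0.0988, 0.1748]
orientation: [179.9, 0.2, -10.0]
contact_force: [-0.2, -0.1, -0.8]
grip_width: 0.0867
gripper_force: 0.0
```

```bash
python3 - <<'E'
from h import *
np.set_printoptions(precision=4,suppress=True)
p,d=camera('side')
H,S,V=hsv(p)
r=win((310,176),18)&((H<8)|(H>172))&(S>140); print('tab',r.sum(),cen(r),w_z('side',[cen(r)],.053))
b=(win((325,174),30)&(H>95)&(H<130)&(S>130)).astype(np.uint8)
n,l,st,c=cv2.connectedComponentsWithStats(b);i=1+np.argmax(st[1:,4]);b=l==i
e=cv2.fitEllipse(cv2.convexHull(np.argwhere(b)[:,::-1].astype(np.int32)));print(e,w_z('side',[e[0]],.046))
E
```

```text
tab 16 [303.4375 170.5625] [[0.5783 0.1095 0.053 ]]
((324.0221862792969, 170.52064514160156), (23.305313110351562, 47.53905487060547), 89.86430358886719) [[0.6357 0.0931 0.046 ]]
```

Call:
carry_out --pt "0 -0.001 -0.015 0" --pt "0 0 -0.02 0" --pt "0 0 -0.02 0" --pt "0 0 -0.02 0" --pt "0 0 -0.01 0" --pt "0 0 -0.004 0" --pt "0 0 0 0" --pt "0 0 0 0"

```text
time: 7.85
tcp_pos: [0.6366, 0.0983, 0.0897]
orientation: [-180.0, -0.1, -10.0]
contact_force: [-0.2, 0.5, 1.1]
grip_width: 0.0867
gripper_force: 0.0
```

Call:
carry_out --pt "0 0 0 0" --pt "0 0 0 0" --pt "0 0 0 0" --pt "0 0 0 0" --pt "0 0 0 0" --pt "0 0 0 0" --pt "0 0 0 0" --pt "0 0 0 0" --claw -1

```text
time: 8.65
tcp_pos: [0.6359, 0.0981, 0.0885]
orientation: [180.0, 0.0, -10.0]
contact_force: [-0.4, 0.2, 0.3]
grip_width: 0.0308
gripper_force: 0.0
```

Call:
carry_out --pt "0 0 0 0" --pt "0 0 0 0" --pt "0 0 0 0" --pt "0 0 0 0" --pt "0 0 0 0" --pt "0 0 0 0" --pt "0 0 0 0" --pt "0 0 0 0"

```text
time: 9.45
tcp_pos: [0.6358, 0.0983, 0.0884]
orientation: [-180.0, 0.0, -10.0]
contact_force: [-0.6, 2.8, 0.8]
grip_width: 0.0139
gripper_force: 30.0
```

Call:
carry_out --pt "0 0 0.01 0" --pt "0 0 0.02 0" --pt "0 0 0.025 0" --pt "0 0 0.025 0" --pt "0 0 0.025 0" --pt "0 0 0.02 0" --pt "0 0 0.01 0" --pt "0 0 0 0"

```text
time: 10.25
tcp_pos: [0.6359, 0.0977, 0.2245]
orientation: [-180.0, -0.1, -10.0]
contact_force: [0.1, -0.4, -6.4]
grip_width: 0.0139
gripper_force: 30.0
```

Call:
carry_out --pt "-0.01 -0.032 0 -0.026" --pt "-0.014 -0.044 0 -0.026" --pt "-0.014 -0.044 0 -0.026" --pt "-0.014 -0.044 0 -0.026" --pt "-0.014 -0.044 0 -0.026" --pt "-0.014 -0.044 0 -0.026" --pt "-0.014 -0.044 0 -0.026" --pt "-0.01 -0.032 0 -0.026"

```text
time: 11.05
tcp_pos: [0.5292, -0.232, 0.2215]
orientation: [180.0, 0.3, -22.1]
contact_force: [0.5, -0.1, -6.5]
grip_width: 0.0137
gripper_force: 30.0
```

```bash
python3 - <<'E'
from h import *
np.set_printoptions(precision=4,suppress=True)
p,d=snap('side','side3.png',(240,60,480,290),2.6);o=get_obs();print({k:o[k] for k in ('tcp_pos','orientation','contact_force','torque','grip_width','gripper_force')})
t,_=snap('top','top3.png',(310,130,450,280),4)
E
```

```text
{'tcp_pos': array([ 0.5277, -0.2356,  0.2216]), 'orientation': array([179.7987,   0.3342, -22.3333]), 'contact_force': array([ 1.1649,  2.4589, -6.6373]), 'torque': array([ 1.3423, -0.4201,  0.0359]), 'grip_width': 0.013730298033654107, 'gripper_force': 30.041065353434533}
```

View pics/side3.png

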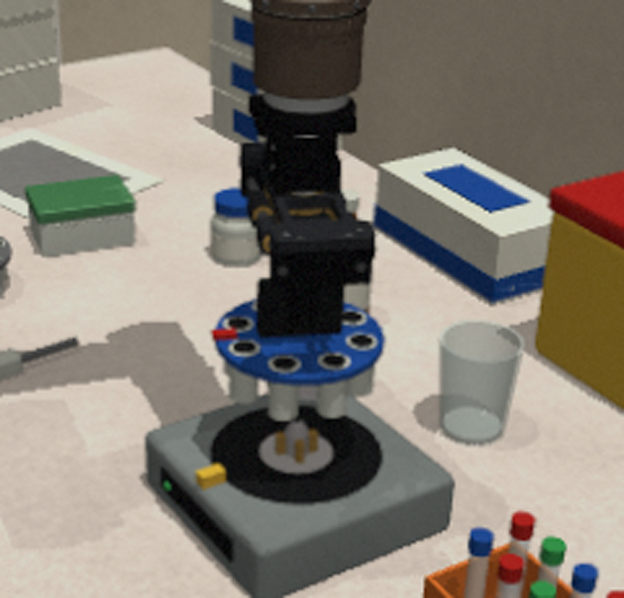

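View pics/top3.png

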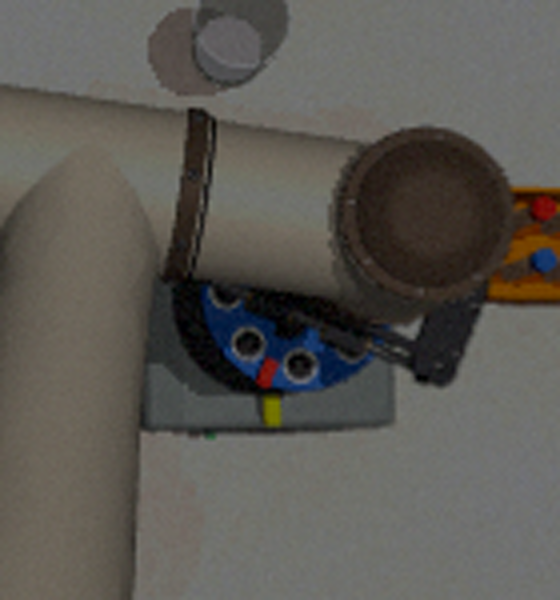

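The carousel hangs level over the drive, with the tab at crop pixel (225,335) and the stub at (298,445). Next I measure the carousel's axis against the stub's axis in the same side view.

```bash
cat >> h.py <<'E'
from scipy.optimize import minimize
def proj(n,W):
    P=camera_params(n);c=np.c_[W,np.ones(len(W))]@P['extrinsics'].T
    a=c[:,0]/-c[:,2];b=-c[:,1]/-c[:,2];f=1+P['k1']*(a*a+b*b);K=P['mtx']
    return np.c_[K[0][0]*a*f+K[0][2],K[1][1]*b*f+K[1][2]]
def fitdisc(n,pts,zs,R,x0):
    # signed distance of observed contour points to the projected outline of circles at heights zs
    t=np.linspace(0,2*np.pi,120)
    def cost(q):
        W=np.vstack([np.c_[q[0]+R*np.cos(t),q[1]+R*np.sin(t),0*t+z] for z in zs])
        h=cv2.convexHull((proj(n,W)).astype(np.float32))
        return np.sum([min(abs(cv2.pointPolygonTest(h,(float(a),float(b)),True)),3)**2 for a,b in pts])
    r=minimize(cost,x0,method='Nelder-Mead',options=dict(initial_simplex=np.array([x0,np.add(x0,[.006,0]),np.add(x0,[0,.006])]),xatol=1e-4));return r.x,np.sqrt(r.fun/len(pts))
def bluedisc(p,n,c,r,zs,x0):
    H,S,V=hsv(p);b=(win(c,r)&(H>95)&(H<130)&(S>110)).astype(np.uint8)
    k,l,st,_=cv2.connectedComponentsWithStats(b);b=l==1+np.argmax(st[1:,4])
    h=cv2.convexHull(np.argwhere(b)[:,::-1].astype(np.int32)).reshape(-1,2)
    return fitdisc(n,h,zs,.07,x0)
def redtab(p,n,c,r,z):
    H,S,V=hsv(p);m=win(c,r)&((H<8)|(H>172))&(S>140)&(V>60);return w_z(n,[cen(m)],z)[0],m.sum()
E
python3 - <<'E'
from h import *
np.set_printoptions(precision=4,suppress=True)
p,d=camera('side');o=get_obs();print(o['tcp_pos'],o['orientation'],o['torque'])
u=o['tcp_pos'][2]-.0884
print('blue',bluedisc(p,'side',(355,190),36,[u+.04,u+.048],[.53,-.235]))
print('tab',redtab(p,'side',(326,189),10,u+.053))
H,S,V=hsv(p)
f=(win((354,236),38)&(V<60)).astype(np.uint8);k,l,st,_=cv2.connectedComponentsWithStats(f);f=l==1+np.argmax(st[1:,4])
pts=cv2.convexHull(np.argwhere(f)[:,::-1].astype(np.int32)).reshape(-1,2);pts=pts[pts[:,1]>235]
for R in (.073,.075,.077): print('field',R,fitdisc('side',pts,[.06],R,[.532,-.23]))
y=win((321,243),8)&(H>15)&(H<35)&(S>150);print('ptr',y.sum(),w_z('side',[cen(y)],.069))
E
```

```text
[ 0.5296 -0.2317  0.2214] [179.9646   0.27   -22.1873] [ 0.1068 -0.0636  0.0089]
blue (array([ 0.5314, -0.2336]), np.float64(1.1793438518860873))
tab (array([ 0.4721, -0.2142,  0.186 ]), np.int64(35))
field 0.073 (array([ 0.5333, -0.2315]), np.float64(0.22892159819496893))
field 0.075 (array([ 0.5345, -0.2292]), np.float64(0.1974763144840776))
field 0.077 (array([ 0.5357, -0.2269]), np.float64(0.40094306352211667))
ptr 78 [[ 0.4474 -0.2364  0.069 ]]
```

Call:
carry_out --pt "0.001 0.001 -0.008 0" --pt "0.001 0.001 -0.01 0" --pt "0 0 -0.01 0" --pt "0 0 -0.008 0" --pt "0 0 -0.005 0" --pt "0 0 -0.004 0" --pt "0 0 -0.003 0" --pt "0 0 0 0"

```text
time: 12.0
tcp_pos: [0.5337, -0.2278, 0.1752]
orientation: [180.0, 0.0, -21.9]
contact_force: [1.1, 0.4, -5.6]
grip_width: 0.0138
gripper_force: 30.0
```

Call:
carry_out --pt "0 0 -0.002 0" --pt "0 0 -0.002 0" --pt "0 0 -0.002 0" --pt "0 0 -0.002 0" --pt "0 0 -0.002 0" --pt "0 0 0 0" --pt "0 0 0 0" --pt "0 0 0 0"

```text
time: 12.8
tcp_pos: [0.5335, -0.2283, 0.1653]
orientation: [180.0, 0.0, -21.9]
contact_force: [-1.8, -3.7, -4.1]
grip_width: 0.0134
gripper_force: 30.0
```

```bash
python3 - <<'E'
from h import *
o=get_obs();print({k:np.round(o[k],4) for k in ('tcp_pos','orientation','contact_force','torque','grip_width')})
E
```

```text
{'tcp_pos': array([ 0.5335, -0.2283,  0.1653]), 'orientation': array([ 1.799553e+02,  3.470000e-02, -2.193590e+01]), 'contact_force': array([-1.7734, -3.7496, -4.1307]), 'torque': array([-1.3195,  0.6588,  0.027 ]), 'grip_width': np.float64(0.0134)}
```

Call:
carry_out --pt "-0.0005 -0.001 0 0" --pt "-0.0005 -0.001 0 0" --pt "0 0 -0.001 0" --pt "0 0 -0.001 0" --pt "0 0 -0.001 0" --pt "0 0 -0.001 0" --pt "0 0 0 0" --pt "0 0 0 0"

```text
time: 13.6
tcp_pos: [0.5329, -0.2299, 0.1615]
orientation: [-180.0, 0.0, -21.9]
contact_force: [-0.3, 0.4, -5.7]
grip_width: 0.0137
gripper_force: 30.0
```

The carousel is free and already below the tooth tops. I'll keep going down.

Call:
carry_out --pt "0 0 -0.002 0" --pt "0 0 -0.002 0" --pt "0 0 -0.002 0" --pt "0 0 -0.002 0" --pt "0 0 -0.002 0" --pt "0 0 -0.001 0" --pt "0 0 -0.001 0" --pt "0 0 0 0"

```text
time: 14.4
tcp_pos: [0.5328, -0.2299, 0.1494]
orientation: [180.0, 0.0, -21.9]
contact_force: [0.5, -0.1, -6.4]
grip_width: 0.0138
gripper_force: 30.0
```

```bash
python3 - <<'E'
from h import *
o=get_obs();print({k:np.round(o[k],4) for k in ('tcp_pos','orientation','contact_force','torque','grip_width')})
E
```

```text
{'tcp_pos': array([ 0.5328, -0.2299,  0.1494]), 'orientation': array([ 1.799963e+02,  9.700000e-03, -2.193350e+01]), 'contact_force': array([ 0.4981, -0.051 , -6.4116]), 'torque': array([-0.003 ,  0.0322, -0.0163]), 'grip_width': np.float64(0.0138)}
```

Still hanging free, so I lower it the last millimetres until it touches the deck.

Call:
carry_out --pt "0 0 -0.001 0" --pt "0 0 -0.001 0" --pt "0 0 0 0" --pt "0 0 0 0" --pt "0 0 0 0" --pt "0 0 0 0" --pt "0 0 0 0" --pt "0 0 0 0"

```text
time: 15.2
tcp_pos: [0.5329, -0.23, 0.1485]
orientation: [180.0, -0.0, -21.9]
contact_force: [-4.4, 2.4, 6.1]
grip_width: 0.0138
gripper_force: 30.0
```

It is seated (Fz reversed at the deck height). Now I turn it by about 0.41 rad.

Call:
carry_out --pt "0 0 0 0.03" --pt "0 0 0 0.05" --pt "0 0 0 0.06" --pt "0 0 0 0.06" --pt "0 0 0 0.06" --pt "0 0 0 0.06" --pt "0 0 0 0.05" --pt "0 0 0 0.04"

```text
time: 16.0
tcp_pos: [0.5319, -0.2303, 0.1485]
orientation: [180.0, 0.1, 1.6]
contact_force: [-6.5, 0.7, 7.2]
grip_width: 0.0138
gripper_force: 30.1
```

Call:
carry_out --pt "0 0 0 0" --pt "0 0 0 0" --pt "0 0 0 0" --pt "0 0 0 0" --pt "0 0 0 0" --pt "0 0 0 0" --pt "0 0 0 0" --pt "0 0 0 0"

```text
time: 16.8
tcp_pos: [0.5319, -0.2303, 0.1485]
orientation: [180.0, 0.1, 1.5]
contact_force: [-6.2, 0.7, 7.9]
grip_width: 0.014
gripper_force: 30.0
```

```bash
python3 - <<'E'
from h import *
np.set_printoptions(precision=4,suppress=True)
o=get_obs();print({k:np.round(o[k],4) for k in ('tcp_pos','orientation','contact_force','torque','grip_width')})
p,d=snap('side','side4.png',(280,180,430,290),5)
print('blue',bluedisc(p,'side',(355,222),36,[.1,.108],[.533,-.23]))
H,S,V=hsv(p)
m=win((326,232),20)&((H<8)|(H>172))&(S>140)&(V>60);print('tab',m.sum(),cen(m),w_z('side',[cen(m)],.113))
y=win((321,243),10)&(H>15)&(H<35)&(S>150);print('ptr',y.sum(),w_z('side',[cen(y)],.069))
t,_=snap('top');H,S,V=hsv(t)
m=win((377,220),18)&((H<8)|(H>172))&(S>120)&(V>50);print('tabtop',m.sum(),cen(m) if m.any() else 0, w_z('top',[cen(m)],.113))
y=win((378,233),8)&(H>20)&(H<35)&(S>160);print('ptr',y.sum(),cen(y),w_z('top',[cen(y)],.072))
E
```

```text
{'tcp_pos': array([ 0.5319, -0.2303,  0.1485]), 'orientation': array([179.9781,   0.1086,   1.51  ]), 'contact_force': array([-6.2372,  0.6676,  7.8645]), 'torque': array([ 0.3287,  1.889 , -0.2258]), 'grip_width': np.float64(0.014)}
blue (array([ 0.5346, -0.2294]), np.float64(0.9636350931374923))
tab 31 [330.0968 222.0968] [[ 0.4707 -0.2342  0.113 ]]
ptr 78 [[ 0.4475 -0.2364  0.069 ]]
tabtop 22 [379.0909 224.1364] [[ 0.4701 -0.2315  0.113 ]]
ptr 31 [377.5484 232.3871] [[ 0.4461 -0.2328  0.072 ]]
```

View pics/side4.png

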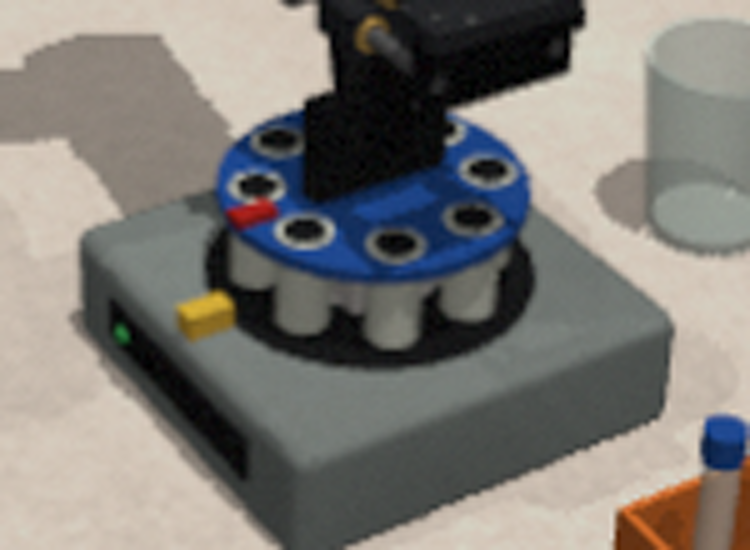

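The disc is low on the deck with its cups just above the field. The tab (crop (252,213)) lines up with the pointer (207,315), within 1° from both cameras. I'll release.

Call:
carry_out --pt "0 0 0 0" --pt "0 0 0 0" --pt "0 0 0 0" --pt "0 0 0 0" --pt "0 0 0 0" --pt "0 0 0 0" --pt "0 0 0 0" --pt "0 0 0 0" --claw 1

```text
time: 17.7
tcp_pos: [0.5329, -0.2299, 0.1475]
orientation: [180.0, -0.0, 1.6]
contact_force: [-0.1, -0.8, -0.4]
grip_width: 0.0699
gripper_force: 0.0
```

Call:
carry_out --pt "0 0 0 0" --pt "0 0 0 0" --pt "0 0 0 0" --pt "0 0 0 0" --pt "0 0 0.005 0" --pt "0 0 0.02 0" --pt "0 0 0.03 0" --pt "0 0 0.03 0"

```text
time: 18.5
tcp_pos: [0.5326, -0.2299, 0.2336]
orientation: [180.0, 0.0, 1.6]
contact_force: [1.2, -0.4, -0.6]
grip_width: 0.0872
gripper_force: 0.0
```

Call:
carry_out --pt "0 0.02 0.02 0" --pt "0 0.04 0.01 0" --pt "0 0.04 0 0" --pt "0 0.04 0 0" --pt "0 0.04 0 0" --pt "0 0.04 0 0" --pt "0 0.03 0 0" --pt "0 0 0 0"

```text
time: 19.3
tcp_pos: [0.533, 0.023, 0.2631]
orientation: [-180.0, -0.1, 1.8]
contact_force: [0.4, -0.4, -0.5]
grip_width: 0.0871
gripper_force: 0.0
```

```bash
python3 - <<'E'
from h import *
np.set_printoptions(precision=4,suppress=True)
p,d=snap('side')
print('blue',bluedisc(p,'side',(355,222),36,[.1,.108],[.533,-.23]))
t,dt=snap('top','top5.png',(300,130,450,280),4);H,S,V=hsv(t)
print('bluetop',bluedisc(t,'top',(377,203),32,[.108],[.533,-.23]))
m=win((377,220),18)&((H<8)|(H>172))&(S>120)&(V>50);print('tabtop',m.sum(),w_z('top',[cen(m)],.113))
pts=[(x,y) for y in range(188,222) for x in range(360,396)]
W=w_depth('top',pts,[dt[y,x] for x,y in pts]);z=W[:,2];print('disc z',np.median(z[(z>.09)&(z<.13)]), np.percentile(z,99))
E
```

```text
blue (array([ 0.5344, -0.2296]), np.float64(0.9075325782829826))
bluetop (array([ 0.5315, -0.2287]), np.float64(0.5425869797734201))
tabtop 19 [[ 0.4686 -0.2316  0.113 ]]
disc z 0.10943260623981077 0.16161909339387795
```

View pics/top5.png

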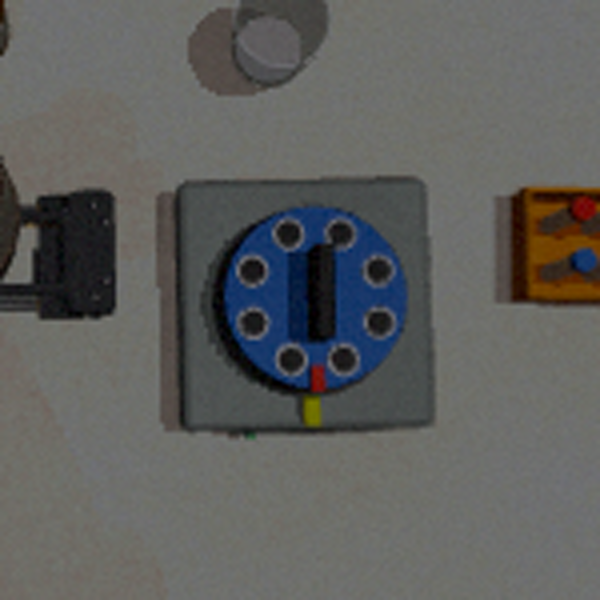

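The top view shows the carousel home (disc at z 0.109, 0.108 expected). The tab at crop (318,378) is in line with the pointer at (313,410), and the shift between them matches parallax. The gripper is clear, so I hand in.

```bash
python3 -c "
from cell import *
print(sign_off())"
```

```text
the job is handed in; nothing more can be done
None
```

The blue carousel is fully home on the drive with its red tab within about 1° of the yellow pointer, the gripper is clear, and the job was handed in at about 19.5 s of the 64 s; the first grip closed too late and lifted empty, leaving the carousel where it stood, and the second held.

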